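# Complete the bead plate and present it a quarter turn round

## Task

Stand a spare barrel bead from the wooden strip, upright and fully down, in each empty pocket of the bead plate, leaving the beads already set and the left-over spare where they are. Then take the plate by its bridge handle, lift it straight up until it is at least 6 cm clear of its mat, and only then turn it a quarter turn, either way, over the mat, keeping it level and the loose round bead in the middle of the dish. Finish while still holding it there, level and still; do not put it down, do not touch the round bead, and leave the jar, brush and caliper alone.

Things in the scene. Friction and masses are not known exactly. Their poses are not given: they have to be found in the camera images.
- plate: Loose plywood bead plate, 120 (x) by 176 (y) by 14 mm thick, 0.3 to 0.5 kg, with a round dish in the middle, four round pockets near its corners and an aluminium bridge handle over the dish. Origin: centre of its underside. z up when level. Starts lying on the mat, its x along the mat's x. It balances about the handle's middle.
- handle (a point): Middle of the handle's bar, 75 mm above the plate's underside. The bar runs along the plate's x, 14 mm wide (y) and 14 mm high, 110 mm long, on two posts 10 by 14 mm centred at x = -50 and +50 mm; the 90 mm between the posts is open. Grip it across its width at its middle. Axes as the plate's.
- dish (a point): Lowest point of the dish, 8.5 mm above the plate's underside at its middle. The dish is a shallow cone, 76 mm across, sides sloping 8 degrees, so tilt or quick sideways starts roll the ball out of the middle.
- pocket0 (a point): Centre of the floor of a pocket at plate x = -40, y = -68 mm: a round hole 23 mm in diameter and 6 mm deep, its floor, lined with grey felt, 8 mm above the plate's underside. Two of the four pockets start empty, which ones varies. A seated bead has its origin at this point.
- pocket1 (a point): Centre of the floor of a pocket at plate x = 40, y = -68 mm: a round hole 23 mm in diameter and 6 mm deep, its floor, lined with grey felt, 8 mm above the plate's underside. Two of the four pockets start empty, which ones varies. A seated bead has its origin at this point.
- pocket2 (a point): Centre of the floor of a pocket at plate x = 40, y = 68 mm: a round hole 23 mm in diameter and 6 mm deep, its floor, lined with grey felt, 8 mm above the plate's underside. Two of the four pockets start empty, which ones varies. A seated bead has its origin at this point.
- pocket3 (a point): Centre of the floor of a pocket at plate x = -40, y = 68 mm: a round hole 23 mm in diameter and 6 mm deep, its floor, lined with grey felt, 8 mm above the plate's underside. Two of the four pockets start empty, which ones varies. A seated bead has its origin at this point.
- ball_center (a point): Centre of the loose round bead: a dark wooden-looking ball 22 mm in diameter, 15 g, lying in the middle of the dish under the handle. Its axes mean nothing.
- bead0: Loose dark barrel bead, 26 mm high, round, 20 mm in diameter from 8 to 18 mm above its foot and 15 mm at both ends, 12 g. Origin: centre of its foot. z up. Starts set in one of the plate's pockets; stays there.
- bead1: Loose dark barrel bead, 26 mm high, round, 20 mm in diameter from 8 to 18 mm above its foot and 15 mm at both ends, 12 g. Origin: centre of its foot. z up. Starts set in one of the plate's pockets; stays there.
- bead2: Loose dark barrel bead, 26 mm high, round, 20 mm in diameter from 8 to 18 mm above its foot and 15 mm at both ends, 12 g. Origin: centre of its foot. z up. A spare: starts standing in the strip.
- bead3: Loose dark barrel bead, 26 mm high, round, 20 mm in diameter from 8 to 18 mm above its foot and 15 mm at both ends, 12 g. Origin: centre of its foot. z up. A spare: starts standing in the strip.
- bead4: Loose dark barrel bead, 26 mm high, round, 20 mm in diameter from 8 to 18 mm above its foot and 15 mm at both ends, 12 g. Origin: centre of its foot. z up. A spare: starts standing in the strip.
- strip: Fixed plywood strip for spares, 160 (x) by 36 (y) by 9 mm high, with three cells in a row along its x. Origin: centre of its underside.
- cell0 (a point): Centre of the floor of a cell of the strip at its x = -50 mm: a round hole 23 mm in diameter and 5 mm deep, floor 4 mm above the bench. A spare stands in each at the start.
- cell1 (a point): Centre of the floor of a cell of the strip at its x = 0 mm: a round hole 23 mm in diameter and 5 mm deep, floor 4 mm above the bench. A spare stands in each at the start.
- cell2 (a point): Centre of the floor of a cell of the strip at its x = 50 mm: a round hole 23 mm in diameter and 5 mm deep, floor 4 mm above the bench. A spare stands in each at the start.
- mat: Fixed thin rubber mat under the plate, 150 (x) by 210 (y) by 4 mm thick. Origin: centre of its underside. After the quarter turn the plate's x lies along the mat's y.
- jar: Bystander: loose clear jar with a metal cap, 64 mm in diameter, 85 mm high. Origin: centre of its underside.
- brush: Bystander: loose white-handled brush lying flat, 170 mm long along its x. Origin: under its middle.
- caliper: Bystander: loose steel caliper lying flat, 200 mm long along its x, 9 mm high. Origin: under the middle of its beam.
Not all that is in view belongs to the job. Several things have the shape of the strip; the one meant has the colours described above.

How it is judged:
By the outcome, as a careful person would: the job done as asked, in the order asked, and still so for the second after the job is handed in, while the arm keeps its last pose, push and grip.
It also fails if it takes over 67 s, if anything falls off the work surface, if the arm or the gripper's body presses on something with over 40 N, if the wrist force passes 120 N, or if a joint passes its speed limit or range.

## Robot

A 6-joint arm with a two-finger parallel gripper is mounted at the origin on the work surface. World frame = base frame: x ahead of the robot, y to its left, z up, the work surface at z = 0. Lengths are in m, angles in rad, forces in N, time in s.
With the tool pointing down it reaches from about 0.425 to 0.95 m from the base axis. Payload 3.5 kg.
Tool frame: the origin (TCP) lies at the very end of the fingers, on their centre line; the grasp point (between the pads) lies 19 mm behind it; z points along the fingers, x is the direction in which the jaws open and shut, and the axes are right-handed (so a half turn about z gives the same grasp; the last joint's range is limited). The gripper opens to 85 mm and grips with 20 to 120 N. Pads are 22 mm wide; open, the fingers measure 114 mm over their backs; the gripper's body (76 mm by 85 mm) begins 54 mm behind the grasp point. The pads swing forward as they close: fully open they stand 13 mm farther back than shut.
Start: joints at [0.963, 0.286, 1.577, -0, 1.279, -0.15], TCP at [0.298, 0.605, 0.231] pointing down, gripper open.
Joint ranges: [-2.77, 2.77], [-0.9, 2.22], [0.21, 2.48], [-1.53, 4.67], [0.24, 2.81], [-2.84, 2.84]. Speed limits (rad/s): [2.79, 2.79, 3.14, 3.14, 3.14, 3.14].

## Interface

Orientations are given as a 3x3 rotation matrix whose columns are the frame's x, y, z axes.
In Python, from bench import r gives the robot as it stands.
- The arm moves only by the tool arm_command, never from a script. Its argument "deltas" is a list of rows, each a list of 5 numbers: the shift along the tool's x, y, z in cm, then the turn about the tool's z in rad, then the opening in per cent of the stroke, from 0 (shut) to 100 (fully open). A call has 1 to 8 rows; each row shifts and turns the commanded pose from where the row before left it, along the tool's axes as they then stand; what a row does not reach is not made up. A row lasts 1/10 s, in which the tool goes at most 50 mm and 8.59 degrees, less where a joint would pass 70% of its speed; a pose out of reach is approached as far as the arm can. A call with a gripper value outside its range is refused whole. The fingers move at their own pace and stop on an object; "squeeze" is the grip in N (left out, the last holds). Time passes only in rows, so rows that do not move let the fingers close. It gives the time, the measured TCP pose, the force and the opening at its end, in the units of the state.
- r.observe(): the state, without advancing time (a new reading comes with each control period).
- r.get_image(name): name is "scene" or "side" or "wrist"; returns (picture, depth): 384x512x3 uint8, red, green, blue; 384x512 float32, m along the optical axis (not along the pixel's ray), 0 where there is no reading.
- r.camera_model(name): a dict with "fx", "fy", "cx", "cy" (pixels), "rvec" (rotation vector, rad) and "tvec" (3), from world to camera coordinates, as OpenCV has them; the wrist camera has in their place "mount" (4x4, takes a point from camera to tool coordinates, whose origin is the TCP and whose axes are the tool frame's). Camera axes: x right, y down, z forward; pixel columns grow to the right and rows downward; lengths in m; the calibration is good to about 2 mm. The wrist camera is an equidistant fisheye: a pixel r from the principal point sees the ray r / f radians off the axis. A picture is of the moment at which its call begins: read the wrist's pose just before it. camera_model takes no time and is no camera call.
- r.sign_off(): hands the job in, once; it reports no verdict.
The state is a dict: "clock": time; "joints": joint angles; "qd": joint speeds; "effort": joint torques, N m; "ee_pos": TCP position; "tool_rot": TCP orientation; "ft_force": force on the tool from outside, world axes, zero at the start; "wrist_torque": the same for the moment, N m; "grip_width": finger opening in m.
Only numpy, scipy, OpenCV 4.12 (cv2) and the standard library are available. Lean on these libraries where they do the work, as an engineer would, in place of code of your own. Each camera call takes 0.05 s, during which the arm holds its last target.

## Working session

There is one attempt and no reset: what is moved stays moved. The work goes in short steps, Python scripts to look and compute and a tool call to move; the robot and the scene stay as the last step left them, time stands still between calls to the robot, and variables do not carry over. Pictures are saved under pics/ and viewed, and the job is handed in when it is done.

Besides the shell and the picture viewer there is one more tool, called as a command line: name --pt "numbers of a row" for each row, then --argument value for the rest. arm_command: Moves the arm, as the interface text tells. Its arguments: {"type":"object","properties":{"deltas":{"type":"array"},"squeeze":{"type":"number"}},"required":["deltas"]}

```bash
ls; mkdir -p pics; cat > h.py <<'E'
import numpy as np, cv2
from bench import r
E
python3 - <<'E'
from h import *
print(r.observe())
for n in("scene","side","wrist"):
    im,d=r.get_image(n); cv2.imwrite(f"pics/{n}0.png",im[...,::-1]); np.savez(f"pics/{n}0.npz",im=im,d=d)
    print(n,r.camera_model(n), (d>0).mean())
print(r.observe()['clock'])
E
```

```text
pics
{'clock': 0.0, 'joints': array([ 9.62998009e-01,  2.87242781e-01,  1.57814832e+00,  7.07080654e-06,
        1.27857742e+00, -1.49993660e-01]), 'qd': array([-0.00110093,  0.00034342, -0.00076008,  0.00048054, -0.00065124,
       -0.00047712]), 'effort': array([ 1.90158164e-03, -4.05977297e+01, -2.92632276e+01, -7.09636015e-05,
        5.71789162e-03,  3.41531774e-06]), 'ee_pos': array([0.29793514, 0.6049766 , 0.22991127]), 'tool_rot': array([[ 4.41980131e-01,  8.97023805e-01, -1.36232302e-03],
       [ 8.97021766e-01, -4.41982083e-01, -1.94649774e-03],
       [-2.34817718e-03, -3.61720071e-04, -9.99997178e-01]]), 'ft_force': array([-0.249417  ,  0.06859358,  0.87572148]), 'wrist_torque': array([ 0.00691973, -0.0080374 ,  0.0133014 ]), 'grip_width': 0.08532882855349515}
scene {'fx': 410.03182328231895, 'fy': 410.03182328231895, 'cx': 251.41642867885307, 'cy': 193.92803145867663, 'rvec': array([ 2.10814398,  1.04007048, -0.44943084]), 'tvec': array([-0.33969971, -0.20443717,  1.59610664])} 0.9832763671875
side {'fx': 400.08102383456185, 'fy': 400.08102383456185, 'cx': 252.64828040538225, 'cy': 190.84053543792942, 'rvec': array([ 2.1998405 , -0.62265491,  0.2654355 ]), 'tvec': array([-0.43681953,  0.23309943,  0.90586228])} 0.9959208170572916
wrist {'fx': 297.3186396354542, 'fy': 297.3186396354542, 'cx': 255.3743869405902, 'cy': 189.00417746825158, 'mount': array([[ 9.99999765e-01,  6.56014918e-05,  6.81778961e-04,
        -5.23238709e-04],
       [-2.80170355e-04,  9.47494778e-01,  3.19771116e-01,
        -8.30845658e-02],
       [-6.25004543e-04, -3.19771232e-01,  9.47494575e-01,
        -1.43279053e-01],
       [ 0.00000000e+00,  0.00000000e+00,  0.00000000e+00,
         1.00000000e+00]])} 0.9961954752604166
0.15
```

View pics/scene0.png

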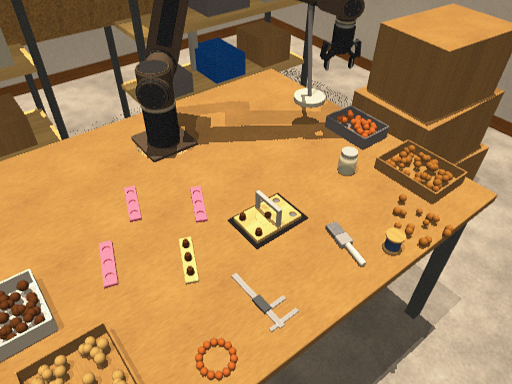

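View pics/side0.png

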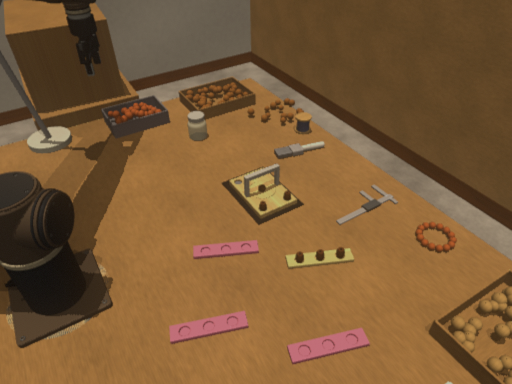

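View pics/wrist0.png

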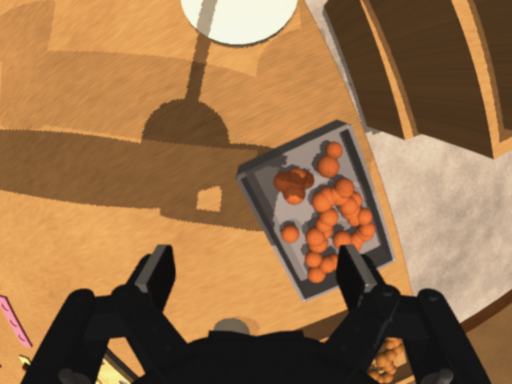

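The candidates for the strip in the scene view are the yellow plywood one with dark beads at (188,260) and pink look-alikes at (133,203), (199,203) and (108,264). The plate is at (268,220). I choose the yellow strip and check it in a close crop.

```bash
cat >> h.py <<'E'
def ray(name,u,v,obs=None):
    """pixel->(origin, dir) in world"""
    m=r.camera_model(name)
    if name=="wrist":
        M=m['mount']; x=(u-m['cx'])/m['fx']; y=(v-m['cy'])/m['fy']; th=np.hypot(x,y)
        s=np.sin(th)/th if th>1e-9 else 1.
        d=np.array([x*s,y*s,np.cos(th)])
        R=np.array(obs['tool_rot']);p=np.array(obs['ee_pos'])
        return R@M[:3,3]+p, R@M[:3,:3]@d
    R=cv2.Rodrigues(m['rvec'])[0]
    d=R.T@np.array([(u-m['cx'])/m['fx'],(v-m['cy'])/m['fy'],1.])
    return -R.T@m['tvec'], d
def onz(name,u,v,z,obs=None):
    o,d=ray(name,u,v,obs); return o+d*(z-o[2])/d[2]
def dep(name,u,v,d,obs=None):
    o,dd=ray(name,u,v,obs); return o+dd*d
def tri(rs):
    A=np.zeros((3,3));b=np.zeros(3)
    for o,d in rs:
        d=d/np.linalg.norm(d);P=np.eye(3)-np.outer(d,d);A+=P;b+=P@o
    x=np.linalg.solve(A,b)
    return x,[np.linalg.norm((np.eye(3)-np.outer(d,d)/(d@d))@(x-o)) for o,d in rs]
def snap(name,tag):
    o=r.observe(); im,d=r.get_image(name)
    cv2.imwrite(f"pics/{tag}.png",im[...,::-1]); np.savez(f"pics/{tag}.npz",im=im,d=d,p=o['ee_pos'],R=o['tool_rot'])
    return o,im,d
def load(tag):
    z=np.load(f"pics/{tag}.npz"); return dict(ee_pos=z['p'],tool_rot=z['R']) if 'p' in z else None,z['im'],z['d']
E
python3 - <<'E'
from h import *
a=cv2.imread('pics/scene0.png')[180:300,165:325]; b=cv2.imread('pics/side0.png')[160:280,220:380]
cv2.imwrite('pics/crop0.png',np.vstack([cv2.resize(a,None,fx=4,fy=2.5*1,interpolation=cv2.INTER_CUBIC)[:300],cv2.resize(b,None,fx=4,fy=2.5,interpolation=cv2.INTER_CUBIC)]))
_,_,d=load('scene0')
for n,u,v in [('strip',188,260),('bead',186,243),('plate',275,220),('handle',268,207)]: print(n,dep('scene',u,v,d[v,u]))
E
```

```text
strip [ 0.56767836 -0.23441169  0.01270615]
bead [ 0.51890255 -0.21040189  0.02344333]
plate [0.59892959 0.05793704 0.0169424 ]
handle [0.54055548 0.07808405 0.01585075]
```

View pics/crop0.png

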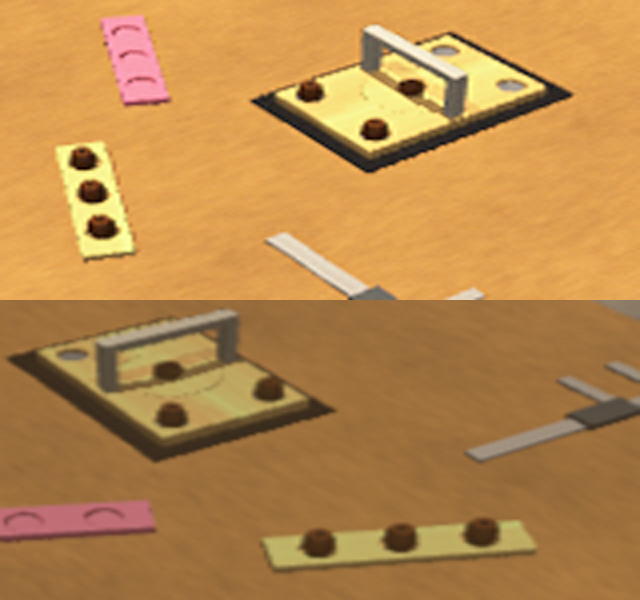

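The crop confirms it: yellow strip with dark beads at (186,243), (188,257) and (191,271). The plate's beads are at the scene-left end, (242,216) and (259,231), and its empty pockets are around (276,200) and (293,214). I'll get rough coordinates, then bring the wrist camera over.

```bash
python3 - <<'E'
from h import *
for n,u,v,z in [('h1',258.7,192,.086),('h2',280,210,.086),('b1',242,216,.03),('b2',259,231,.03),('p1',276,200,.018),('p2',293,214,.018),('s1',186,243,.02),('s2',188,256.5,.02),('s3',191,271,.02),('jar',347,160,.04)]:
    print(n,onz('scene',u,v,z).round(3))
E
```

```text
h1 [0.527 0.049 0.086]
h2 [0.626 0.05  0.086]
b1 [ 0.534 -0.02   0.03 ]
b2 [ 0.614 -0.018  0.03 ]
p1 [0.533 0.118 0.018]
p2 [0.614 0.119 0.018]
s1 [ 0.516 -0.209  0.02 ]
s2 [ 0.562 -0.23   0.02 ]
s3 [ 0.611 -0.25   0.02 ]
jar [0.543 0.437 0.04 ]
```

arm_command --pt "-1.5 1.6 -0.3 0 100" --pt "-2.8 3.1 -0.3 0 100" --pt "-2.8 3.1 -0.3 0 100" --pt "-2.8 3.1 -0.3 0 100" --pt "-2.8 3.1 -0.3 0 100" --pt "-2.8 3.1 -0.3 0 100" --pt "-2.8 3.1 -0.3 0 100" --pt "-2.8 3.1 -0.3 0 100"

```text
clock: 0.95
ee_pos: [0.4141, 0.3116, 0.2552]
tool_rot: [[0.442, 0.897, -0.0], [0.897, -0.442, -0.0], [-0.0, -0.0, -1.0]]
ft_force: [1.0, -0.3, 0.5]
grip_width: 0.0855
```

arm_command --pt "-2.8 3.1 -0.3 0 70" --pt "-2.8 3.1 -0.3 0 60" --pt "-2.8 3.1 -0.3 0 60" --pt "-2.8 3.1 -0.3 0 60" --pt "-2.8 3.1 -0.3 0 60" --pt "-2.8 3.1 -0.3 0 60" --pt "-1.4 1.4 0 -0.1 60" --pt "0 0 0 -0.1 60"

```text
clock: 1.75
ee_pos: [0.5137, 0.0589, 0.273]
tool_rot: [[0.255, 0.967, -0.0], [0.967, -0.255, -0.001], [-0.001, -0.0, -1.0]]
ft_force: [-0.5, -0.1, -0.2]
grip_width: 0.0513
```

arm_command --pt "0 0 0 -0.1 60" --pt "0 0 0 -0.1 60" --pt "0 0 0 -0.05 60" --pt "0 0 0 0 60" --pt "0 0 0 0 60"

```text
clock: 2.25
ee_pos: [0.5128, 0.0616, 0.2731]
tool_rot: [[0.009, 1.0, -0.0], [1.0, -0.009, 0.0], [-0.0, -0.0, -1.0]]
ft_force: [0.1, 0.1, 0.6]
grip_width: 0.0513
```

```bash
python3 - <<'E'
from h import *
o,im,d=snap('wrist','w1'); print(o['clock'],o['ee_pos'])
E
```

```text
2.25 [0.51284817 0.0616044  0.27309222]
```

View pics/w1.png

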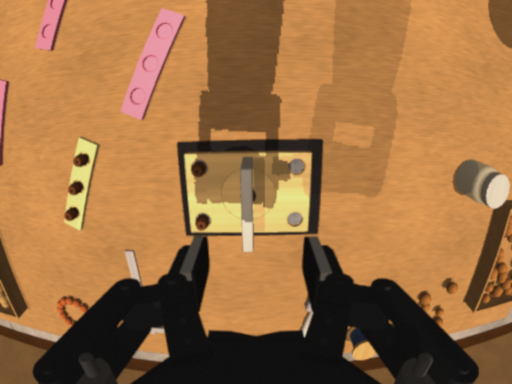

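The view shows beads in the plate at (199,168) and (202,221), empty pockets at (297,166) and (295,219), the bar at u≈248, and strip beads at (81,160), (76,188) and (72,214). Next I measure the pockets and beads here and aim a closer second view of the strip.

```bash
cat >> h.py <<'E'
def blobs(mask,amin,amax):
    n,l,s,c=cv2.connectedComponentsWithStats(mask.astype(np.uint8))
    return [(c[i],s[i]) for i in range(1,n) if amin<=s[i][4]<=amax]
E
python3 - <<'E'
from h import *
o,im,d=load('w1')
hsv=cv2.cvtColor(im,cv2.COLOR_RGB2HSV)
for u,v in [(297,166),(295,219),(81,160),(76,188),(72,214),(199,168),(248,190),(248,240),(270,190),(90,175)]:
    print((u,v),im[v,u],hsv[v,u],d[v,u])
yel=(hsv[...,0]>20)&(hsv[...,0]<36)&(hsv[...,1]>80)&(hsv[...,2]>110)
for c,s in blobs(yel,150,1e5): print('yel',c.round(1),s)
print(o['ee_pos'])
for n,u,v,z in [('p3',297,166,.012),('p2',295,219,.012),('s0',81,160,.03),('s1',76,188,.03),('s2',72,214,.03),('b',199,168,.038),('b',202,221,.038)]:
    print(n,onz('wrist',u,v,z,o).round(4))
E
```

```text
(297, 166) [133 121 112] [ 13  40 133] 0.41491714
(295, 219) [159 145 133] [ 14  42 159] 0.4417165
(81, 160) [61 32 17] [ 10 184  61] 0.39409488
(76, 188) [56 29 16] [ 10 182  56] 0.41101676
(72, 214) [54 27 14] [ 10 189  54] 0.425852
(199, 168) [65 35 18] [ 11 184  65] 0.38917917
(248, 190) [142 128 110] [ 17  57 142] 0.3482364
(248, 240) [232 215 186] [ 19  51 232] 0.3697386
(270, 190) [170 129  75] [ 17 143 170] 0.4224589
(90, 175) [154 139  82] [ 24 119 154] 0.4217718
yel [ 80.9 180.9] [  64  138   34   92 1241]
yel [210.7 206.9] [ 184  153   58   80 1742]
yel [287.7 206.8] [ 264  177   46   56 1698]
[0.51284817 0.0616044  0.27309222]
p3 [0.5324 0.1203 0.012 ]
p2 [0.6141 0.1203 0.012 ]
s0 [ 0.5117 -0.2003  0.03  ]
s1 [ 0.5559 -0.2191  0.03  ]
s2 [ 0.6005 -0.2386  0.03  ]
b [ 0.5272 -0.0133  0.038 ]
b [ 0.6044 -0.0146  0.038 ]
```

arm_command --pt "-1.5 0 0.5 0.05 60" --pt "-3.5 0 1 0.05 60" --pt "-4.5 0 1 0.05 60" --pt "-4.5 0 1 0.05 60" --pt "-4.5 0 1 0.05 60" --pt "-4.5 0 1 0.05 60" --pt "-3.0 0 1 0.05 60" --pt "-1.5 0 1 0.05 60"

```text
clock: 3.1
ee_pos: [0.4626, -0.2106, 0.1976]
tool_rot: [[0.404, 0.915, -0.0], [0.915, -0.404, -0.0], [-0.001, -0.0, -1.0]]
ft_force: [0.4, -0.1, 0.5]
grip_width: 0.0513
```

arm_command --pt "-1 0 1 0 60" --pt "0 0 1 0 60" --pt "0 0 0 0 60" --pt "0 0 0 0 60"

```text
clock: 3.5
ee_pos: [0.4602, -0.2158, 0.1781]
tool_rot: [[0.395, 0.919, -0.0], [0.919, -0.395, 0.001], [0.0, -0.001, -1.0]]
ft_force: [-0.3, -0.5, 0.8]
grip_width: 0.0514
```

```bash
python3 - <<'E'
from h import *
o,im,d=snap('wrist','w2'); print(o['clock'],o['ee_pos'],o['tool_rot'][:2,:2])
E
```

```text
3.5 [ 0.46019811 -0.21576401  0.17808109] [[ 0.39494863  0.91870315]
 [ 0.91870313 -0.39494843]]
```

View pics/w2.png

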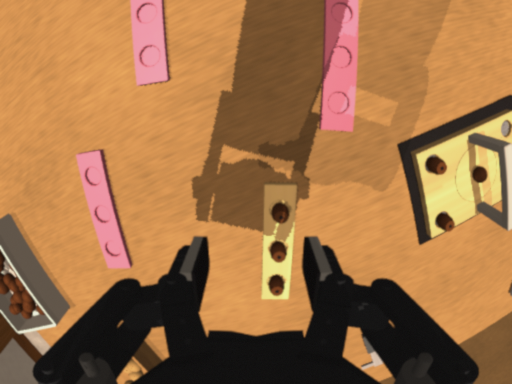

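Strip beads are at (280,212), (278,251) and (276,285), lined up with the tool's y axis. I triangulate them against w1.

```bash
python3 - <<'E'
from h import *
P={}
for t in('w1','w2'):
    o,im,d=load(t); hsv=cv2.cvtColor(im,cv2.COLOR_RGB2HSV)
    m=(hsv[...,2]<90)&(hsv[...,1]>140)
    roi=(slice(140,235),slice(60,105)) if t=='w1' else (slice(195,300),slice(262,295))
    mm=np.zeros_like(m); mm[roi]=m[roi]
    b=sorted(blobs(mm,40,1000),key=lambda x:x[0][1]); P[t]=[x[0] for x in b]
    for x in b: print(t,x[0].round(1),x[1])
o1=load('w1')[0];o2=load('w2')[0]
for a,b in zip(P['w1'],P['w2']):
    x,e=tri([ray('wrist',*a,o1),ray('wrist',*b,o2)]); print('tri',x.round(4),np.round(e,4), onz('wrist',*b,.02,o2).round(4))
_,im,_=load('w2'); cv2.imwrite('pics/c2.png',cv2.resize(im[170:310,235:325,::-1],None,fx=4,fy=4,interpolation=cv2.INTER_NEAREST))
# strip points
_,_,d=load('w2')
hs=cv2.cvtColor(im,cv2.COLOR_RGB2HSV); y=(hs[...,0]>18)&(hs[...,0]<38)&(hs[...,1]>80); yy=np.zeros_like(y); yy[180:302,255:300]=y[180:302,255:300]
pts=[]
m=r.camera_model('wrist')
for v,u in np.argwhere(cv2.erode(yy.astype(np.uint8),np.ones((3,3)))>0):
    oo,dd=ray('wrist',u,v,o2); 
    x=(u-m['cx'])/m['fx'];yv=(v-m['cy'])/m['fy'];th=np.hypot(x,yv); pts.append(oo+dd/np.cos(th)*d[v,u])
pts=np.array(pts); print('strip top z',np.median(pts[:,2]),'n',len(pts))
g=onz('wrist',0,0,.009,o2)
q=np.array([onz('wrist',u,v,.009,o2)[:2] for v,u in np.argwhere(yy)],np.float32); print(cv2.minAreaRect(q))
E
```

```text
w1 [ 82.8 159. ] [ 77 154  11  12  81]
w1 [ 77.1 186.7] [ 71 182  12  12  88]
w1 [ 72.7 212.4] [ 67 208  11  11  79]
w2 [279.8 211.7] [272 203  17  19 240]
w2 [277.4 247.8] [270 242  16  14 144]
w2 [275.7 281.7] [269 275  14  14 142]
tri [ 0.5146 -0.2094  0.0121] [0.0007 0.0007] [ 0.512 -0.209  0.02 ]
tri [ 0.5592 -0.2297  0.0114] [0.0006 0.0006] [ 0.5537 -0.2282  0.02  ]
tri [ 0.6049 -0.2499  0.0123] [0.0004 0.0004] [ 0.5988 -0.2481  0.02  ]
strip top z 0.009633067222589331 n 1046
((0.5686653256416321, -0.23340217769145966), (0.03780791908502579, 0.14269480109214783), 66.00553131103516)
```

View pics/c2.png

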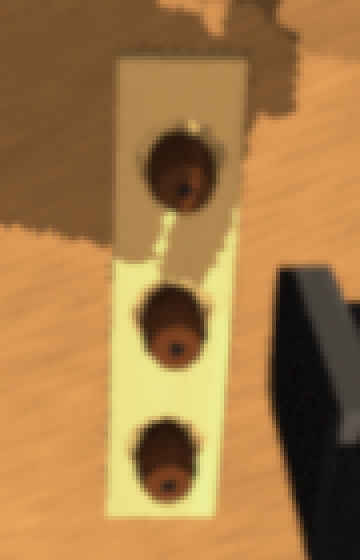

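The bead tops carry small holes at about (281,217.5), (279,257.5) and (277,291.5) in w2. I take those as top centres and check their heights by depth.

```bash
python3 - <<'E'
from h import *
o,im,d=load('w2'); m=r.camera_model('wrist')
for u,v in [(280.7,217),(278.7,257),(276.7,291)]:
    ui,vi=int(round(u)),int(round(v))
    oo,dd=ray('wrist',u,v,o); th=np.hypot((u-m['cx'])/m['fx'],(v-m['cy'])/m['fy'])
    dz=np.median(d[vi-1:vi+2,ui-1:ui+2]); P=oo+dd/np.cos(th)*dz
    W=onz('wrist',u,v,.03,o); print(P.round(4),W.round(4), 'tool',(o['tool_rot'].T@(W-o['ee_pos'])*100).round(2))
# side and scene check
for n in('scene','side'):
    _,im,dd=(None,*[np.load(f'pics/{n}0.npz')[k] for k in('im','d')])
    hsv=cv2.cvtColor(im,cv2.COLOR_RGB2HSV); mk=(hsv[...,2]<110)&(hsv[...,1]>130)
    roi=(slice(232,285),slice(178,200)) if n=='scene' else (slice(243,270),slice(288,352))
    mm=np.zeros_like(mk); mm[roi]=mk[roi]
    for c,s in blobs(mm,20,500): print(n,c.round(1),s,onz(n,*c,.019).round(4))
E
```

```text
[ 0.5136 -0.2094  0.0307] [ 0.5139 -0.2095  0.03  ] tool [ 2.69  4.7  14.81]
[ 0.5596 -0.2297  0.0309] [ 0.5601 -0.2298  0.03  ] tool [ 2.65  9.74 14.8 ]
[ 0.605  -0.2498  0.031 ] [ 0.6057 -0.25    0.03  ] tool [ 2.59 14.73 14.8 ]
scene [185.5 244.3] [183 241   6   7  35] [ 0.5186 -0.2123  0.019 ]
scene [187.8 257.4] [185 254   7   7  37] [ 0.564 -0.232  0.019]
scene [190.1 271. ] [187 267   7   8  41] [ 0.6085 -0.2517  0.019 ]
side [339.9 252.9] [336 248   9  11  75] [ 0.6022 -0.253   0.019 ]
side [319.6 255.1] [316 250   8  11  74] [ 0.5567 -0.2328  0.019 ]
side [299.3 257.3] [295 252   9  11  73] [ 0.5118 -0.2126  0.019 ]
```

arm_command --pt "0.7 1.2 1.5 0 45" --pt "0.7 1.3 2.5 0 45" --pt "0.7 1.2 3 0 45" --pt "0.6 1.0 3 0 45" --pt "0 0 2 0 45" --pt "0 0 1.4 0 45" --pt "0 0 0 0 45" --pt "0 0 0 0 45" --squeeze 20

```text
clock: 4.35
ee_pos: [0.5144, -0.2108, 0.0452]
tool_rot: [[0.396, 0.918, 0.001], [0.918, -0.396, -0.001], [-0.0, 0.001, -1.0]]
ft_force: [0.4, -0.5, 0.6]
grip_width: 0.0385
```

```bash
python3 - <<'E'
from h import *
o,im,d=snap('wrist','w3'); print(o['clock'],o['ee_pos'],o['grip_width'])
W=np.array([.5139,-.2095,.03]);print((o['tool_rot'].T@(W-o['ee_pos'])*100).round(2))
E
```

```text
4.35 [ 0.5143618  -0.21079378  0.045202  ] 0.038505216951783446
[ 0.1  -0.1   1.52]
```

View pics/w3.png

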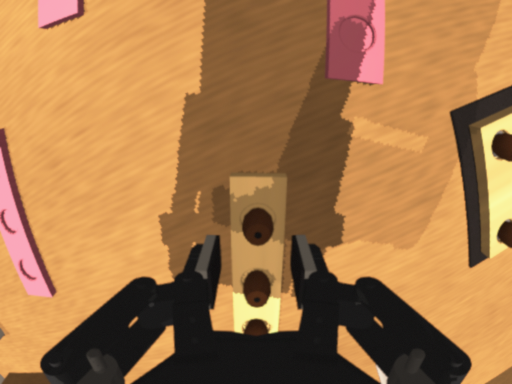

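The bead sits centred between the jaws at (258,227), its top hole at about (259,237). I'll check that and descend.

```bash
python3 - <<'E'
from h import *
o,im,d=load('w3'); W=onz('wrist',259,236.5,.03,o); print(W,(o['tool_rot'].T@(W-o['ee_pos'])*100).round(2))
cv2.imwrite('pics/c3.png',cv2.resize(im[190:290,180:330,::-1],None,fx=5,fy=5,interpolation=cv2.INTER_NEAREST))
E
```

```text
[ 0.51552421 -0.20932469  0.03      ] [0.18 0.05 1.52]
```

View pics/c3.png

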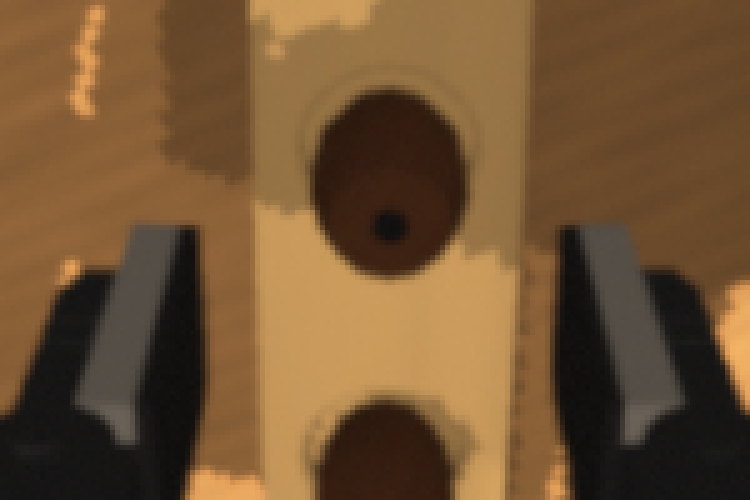

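arm_command --pt "0.1 0 0.8 0 45" --pt "0 0 1.2 0 45" --pt "0 0 0.9 0 45" --pt "0 0 0.4 0 45" --pt "0 0 0 0 20" --pt "0 0 0 0 10" --pt "0 0 0 0 10" --pt "0 0 0 0 10" --squeeze 20

```text
clock: 5.2
ee_pos: [0.5145, -0.21, 0.0118]
tool_rot: [[0.397, 0.918, 0.001], [0.918, -0.397, -0.0], [-0.0, 0.001, -1.0]]
ft_force: [0.3, 0.5, -0.5]
grip_width: 0.0188
```

```bash
python3 - <<'E'
from h import *
o,im,d=snap('wrist','w4'); print(o['clock'],o['ee_pos'],o['grip_width'],o['ft_force'])
cv2.imwrite('pics/c4.png',cv2.resize(im[190:310,180:330,::-1],None,fx=5,fy=5,interpolation=cv2.INTER_NEAREST))
E
```

```text
5.2 [ 0.51446027 -0.21004141  0.01175574] 0.018845577066257932 [ 0.34599571  0.48340513 -0.45467808]
```

View pics/c4.png

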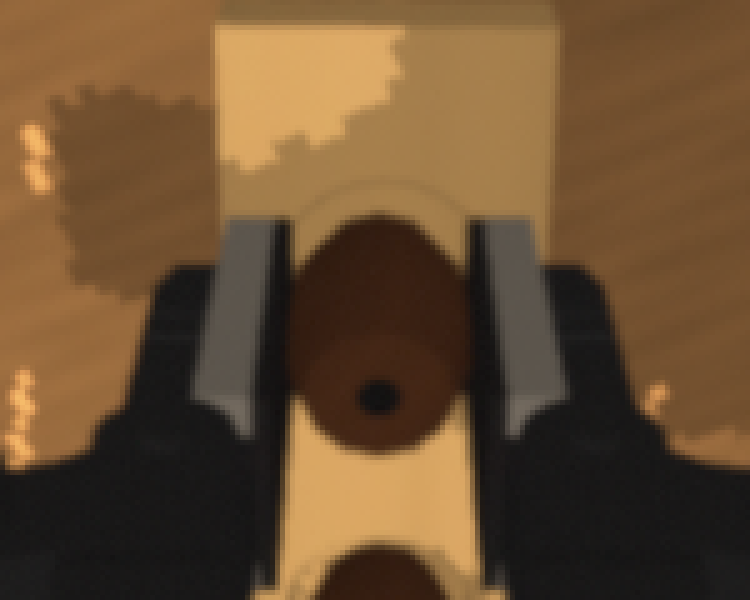

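Gripped. I lift and turn so the jaws will open along the plate's x.

arm_command --pt "0 0 -0.5 0 10" --pt "0 0 -1.5 0 10" --pt "0 0 -2 0.1 10" --pt "0 0 -2 0.14 10" --pt "0 0 -2 0.14 10" --pt "0 0 -2 0.14 10" --pt "0 0 -1.5 0.14 10" --pt "0 0 -0.5 0.14 10"

```text
clock: 6.05
ee_pos: [0.5156, -0.2107, 0.1354]
tool_rot: [[0.937, 0.35, 0.005], [0.35, -0.937, -0.003], [0.004, 0.005, -1.0]]
ft_force: [-0.6, -0.1, -0.0]
grip_width: 0.0184
```

arm_command --pt "0 0 0 0.14 10" --pt "0 0 0 0.14 10" --pt "0 0 0 0.08 10" --pt "0 0 0 0 10"

```text
clock: 6.45
ee_pos: [0.5145, -0.21, 0.1328]
tool_rot: [[1.0, 0.003, 0.002], [0.003, -1.0, -0.001], [0.002, 0.001, -1.0]]
ft_force: [0.4, -0.7, -0.8]
grip_width: 0.0184
```

arm_command --pt "0.2 -2 0 0 10" --pt "0.2 -4 0 0 10" --pt "0.2 -4.5 0 0 10" --pt "0.2 -4.5 0 0 10" --pt "0.2 -4.5 0 0 10" --pt "0.2 -4.5 0 0 10" --pt "0.2 -4 0 0 10" --pt "0.2 -3 0 0 10"

```text
clock: 7.25
ee_pos: [0.5291, 0.1026, 0.1324]
tool_rot: [[1.0, 0.007, 0.001], [0.007, -1.0, 0.0], [0.001, -0.0, -1.0]]
ft_force: [1.4, 0.6, -0.9]
grip_width: 0.0192
```

arm_command --pt "0.2 -1.5 0 0 10" --pt "0 -0.5 0 0 10" --pt "0 0 1 0 10" --pt "0 0 1.5 0 10" --pt "0 0 1.5 0 10" --pt "0 0 1 0 10" --pt "0 0 0 0 10" --pt "0 0 0 0 10"

```text
clock: 8.05
ee_pos: [0.5309, 0.1198, 0.0807]
tool_rot: [[1.0, 0.002, -0.001], [0.002, -1.0, -0.0], [-0.001, 0.0, -1.0]]
ft_force: [1.2, -0.1, 0.5]
grip_width: 0.0186
```

```bash
python3 - <<'E'
from h import *
o,im,d=snap('wrist','w5'); print(o['clock'],o['ee_pos'],o['grip_width'],o['ft_force'],o['tool_rot'].round(3))
E
```

```text
8.05 [0.53093399 0.11981524 0.08067494] 0.018635408969626493 [ 1.18190231 -0.114529    0.54375596] [[ 1.     0.002 -0.001]
 [ 0.002 -1.    -0.   ]
 [-0.001  0.    -1.   ]]
```

View pics/w5.png

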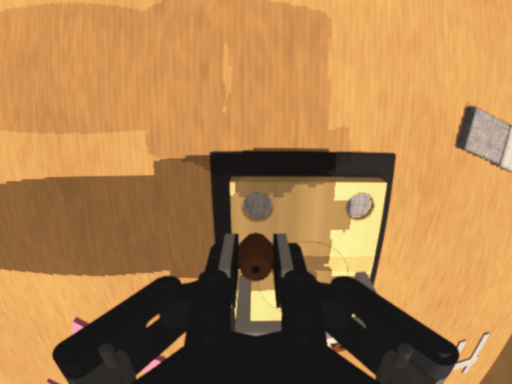

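The held bead is at (256,258), its hole at (256,269). Empty pockets are at (258,206) and (360,206).

```bash
cat >> h.py <<'E'
def pockets(im,roi):
    hsv=cv2.cvtColor(im,cv2.COLOR_RGB2HSV); m=(hsv[...,1]<75)&(hsv[...,2]>70); mm=np.zeros_like(m); mm[roi]=m[roi]
    return blobs(mm,100,3000)
E
python3 - <<'E'
from h import *
o,im,d=load('w5'); m=r.camera_model('wrist')
print(im[206,258],im[206,360])
for c,s in pockets(im,(slice(180,230),slice(235,380))):
    W=[onz('wrist',*c,z,o) for z in(.012,.018)]; u,v=c.round().astype(int)
    th=np.hypot((c[0]-m['cx'])/m['fx'],(c[1]-m['cy'])/m['fy']); oo,dd=ray('wrist',*c,o); D=oo+dd/np.cos(th)*np.median(d[v-2:v+3,u-2:u+3])
    print(c.round(1),s,[w.round(4) for w in W],'depth',D.round(4),'tool',(o['tool_rot'].T@(W[0]-o['ee_pos'])*100).round(2))
o1,i1,_=load('w1')
for c,s in pockets(i1,(slice(150,235),slice(275,315))): print('w1',c.round(1),s,onz('wrist',*c,.012,o1).round(4))
cv2.imwrite('pics/c5.png',cv2.resize(im[190:290,190:400,::-1],None,fx=3.8,fy=3.8,interpolation=cv2.INTER_NEAREST))
W=dep; 
# bead hole in tool frame
for z in(-.019,-.017):
    p=onz('wrist',256,269.3,o['ee_pos'][2]-z,o); print('hole tool',(o['tool_rot'].T@(p-o['ee_pos'])*100).round(2))
E
```

```text
[103  94  87] [194 177 164]
[257.  204.6] [244 193  27  24 513] [array([0.5313, 0.118 , 0.012 ]), array([0.5313, 0.1203, 0.018 ])] depth [0.5313 0.1183 0.013 ] tool [0.05 0.19 6.87]
[358.3 204.4] [347 193  23  23 418] [array([0.6123, 0.1179, 0.012 ]), array([0.6099, 0.1203, 0.018 ])] depth [0.6119 0.1183 0.013 ] tool [8.14 0.21 6.86]
w1 [296.2 165.7] [290 160  14  13 146] [0.5327 0.1181 0.012 ]
w1 [294.2 218. ] [288 213  13  11 121] [0.6131 0.118  0.012 ]
hole tool [-0.05  0.19 -1.9 ]
hole tool [-0.05  0.33 -1.7 ]
```

View pics/c5.png

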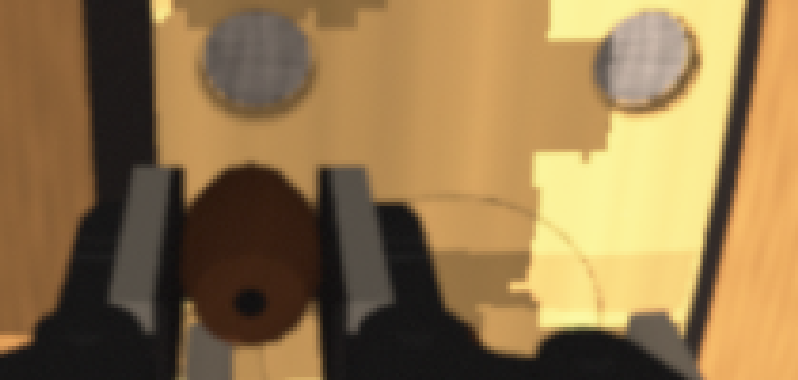

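```bash
cat >> h.py <<'E'
def d3(u,v,o,d,k=1):
    m=r.camera_model('wrist'); th=np.hypot((u-m['cx'])/m['fx'],(v-m['cy'])/m['fy']); oo,dd=ray('wrist',u,v,o)
    u0,v0=int(round(u)),int(round(v)); return oo+dd/np.cos(th)*np.median(d[v0-k:v0+k+1,u0-k:u0+k+1])
def tl(p,o): return np.array(o['tool_rot']).T@(p-o['ee_pos'])*1000
E
python3 - <<'E'
from h import *
for t,u,v in [('w3',258,235),('w4',255.6,269.6),('w5',256,269.3)]:
    o,im,d=load(t)
    # darkest hole centroid
    g=im[int(v)-5:int(v)+6,int(u)-5:int(u)+6].sum(2).astype(float); w=np.clip(np.percentile(g,25)-g,0,None); yy,xx=np.mgrid[0:11,0:11]
    print(t,(xx*w).sum()/w.sum()+int(u)-5,(yy*w).sum()/w.sum()+int(v)-5, 'tool mm',tl(d3(u,v,o,d),o).round(1), [tl(d3(u,v+k,o,d,0),o).round(1).tolist() for k in(-12,-8,-4,4,7)])
E
```

```text
w3 257.547263681592 234.89054726368158 tool mm [ 0.8 -0.4 14. ] [[0.7, -8.2, 14.3], [0.7, -5.2, 14.9], [0.8, -2.4, 15.3], [0.8, 2.7, 14.7], [0.8, 4.4, 14.0]]
w4 255.3700980392157 269.07107843137254 tool mm [ -0.7   1.2 -20.4] [[-0.7, -5.4, -19.5], [-0.7, -3.0, -19.5], [-0.7, -0.8, -19.7], [-0.7, 4.2, -19.5], [-0.7, 6.1, -19.5]]
w5 255.24285714285713 269.0392857142857 tool mm [ -0.5   1.2 -20. ] [[-0.5, -5.7, -19.8], [-0.5, -2.7, -18.7], [-0.5, -0.8, -19.4], [-0.5, 2.9, -21.1], [-0.5, 5.1, -20.6]]
```

Two views agree on pocket3 at x ≈ 0.532, y ≈ 0.1187 and pocket2 at x ≈ 0.6118, 80 mm apart as stated. I nudge over and lower to just above the floor.

arm_command --pt "0.11 0.04 0.8 0 10" --pt "0 0 1.4 0 10" --pt "0 0 1.4 0 10" --pt "0 0 0.8 0 10" --pt "0 0 0.4 0 10" --pt "0 0 0.2 0 10" --pt "0 0 0 0 10" --pt "0 0 0 0 10"

```text
clock: 8.9
ee_pos: [0.5327, 0.1199, 0.0318]
tool_rot: [[1.0, 0.003, 0.001], [0.003, -1.0, 0.0], [0.001, -0.0, -1.0]]
ft_force: [0.6, -0.1, -1.3]
grip_width: 0.0188
```

```bash
python3 - <<'E'
from h import *
o,im,d=snap('wrist','w6'); print(o['clock'],o['ee_pos'],o['grip_width'],o['ft_force'])
cv2.imwrite('pics/c6.png',cv2.resize(im[190:310,180:380,::-1],None,fx=4,fy=4,interpolation=cv2.INTER_NEAREST))
E
```

```text
8.9 [0.5327088  0.11985207 0.03177881] 0.018811587492341787 [ 0.61030506 -0.09053255 -1.30939239]
```

View pics/c6.png

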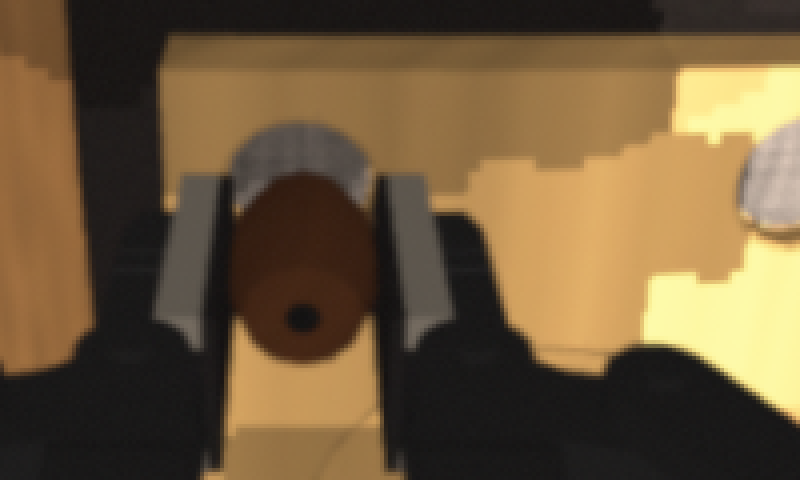

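```bash
python3 - <<'E'
from h import *
o,im,d=load('w6'); print(onz('wrist',255.3,220.3,.018,o), onz('wrist',255.3,220.3,.018,o)[1]-.0115)
print(tl(onz('wrist',237.5,235,.018,o),o),tl(onz('wrist',273.5,235,.018,o),o))
E
```

```text
[0.53184099 0.12999479 0.018     ] 0.11849479169887252
[-11.41940776  -0.4803602   13.76807741] [ 9.9619128  -0.47662241 13.78819666]
```

arm_command --pt "-0.03 0.06 0.4 0 10" --pt "0 0 0.4 0 10" --pt "0 0 0.2 0 10" --pt "0 0 0.15 0 10" --pt "0 0 0 0 10" --pt "0 0 0 0 10"

```text
clock: 9.55
ee_pos: [0.532, 0.1192, 0.0198]
tool_rot: [[1.0, 0.003, -0.0], [0.003, -1.0, -0.0], [-0.0, 0.0, -1.0]]
ft_force: [-0.6, -0.3, -0.3]
grip_width: 0.0189
```

```bash
python3 - <<'E'
from h import *
o,im,d=snap('wrist','w7'); print(o['clock'],o['ee_pos'],o['grip_width'],o['ft_force'])
cv2.imwrite('pics/c7.png',cv2.resize(im[190:310,180:380,::-1],None,fx=4,fy=4,interpolation=cv2.INTER_NEAREST))
E
```

```text
9.55 [0.53199024 0.11922822 0.01979006] 0.01893005968470579 [-0.61044976 -0.3087935  -0.28032995]
```

View pics/c7.png

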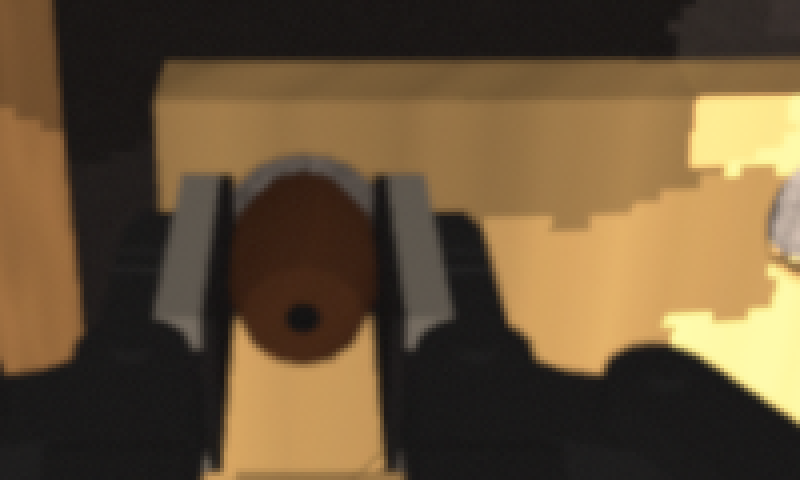

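The bead is in the pocket, concentric with the rim, and no force shows. I release it gradually and retreat.

arm_command --pt "0 0 0.04 0 14" --pt "0 0 0 0 26" --pt "0 0 0 0 32" --pt "0 0 0 0 40" --pt "0 0 0 0 40" --pt "0 0 -0.8 0 40" --pt "0 0 -1.5 0 40" --pt "0 0 -2 0 40"

```text
clock: 10.4
ee_pos: [0.5315, 0.1192, 0.0632]
tool_rot: [[1.0, 0.003, -0.001], [0.003, -1.0, -0.0], [-0.001, 0.0, -1.0]]
ft_force: [0.7, 0.4, 0.1]
grip_width: 0.0338
```

arm_command --pt "0 0 -2 0 40" --pt "0 0 -2.5 0 40" --pt "0 0 -2.5 0 40" --pt "0 0 -1 0 40" --pt "0 0 0 0 40"

```text
clock: 10.9
ee_pos: [0.5335, 0.1193, 0.1453]
tool_rot: [[1.0, 0.003, 0.005], [0.003, -1.0, 0.0], [0.005, -0.0, -1.0]]
ft_force: [-0.5, -0.5, -0.3]
grip_width: 0.0342
```

```bash
python3 - <<'E'
from h import *
o,im,d=snap('wrist','w8'); print(o['clock'],o['ee_pos'],o['grip_width'],o['ft_force'])
cv2.imwrite('pics/c8.png',cv2.resize(im[130:330,180:400,::-1],None,fx=3,fy=3,interpolation=cv2.INTER_NEAREST))
E
```

```text
10.9 [0.53348426 0.11931115 0.14529579] 0.03418414089890244 [-0.47907936 -0.46697146 -0.32133788]
```

View pics/c8.png

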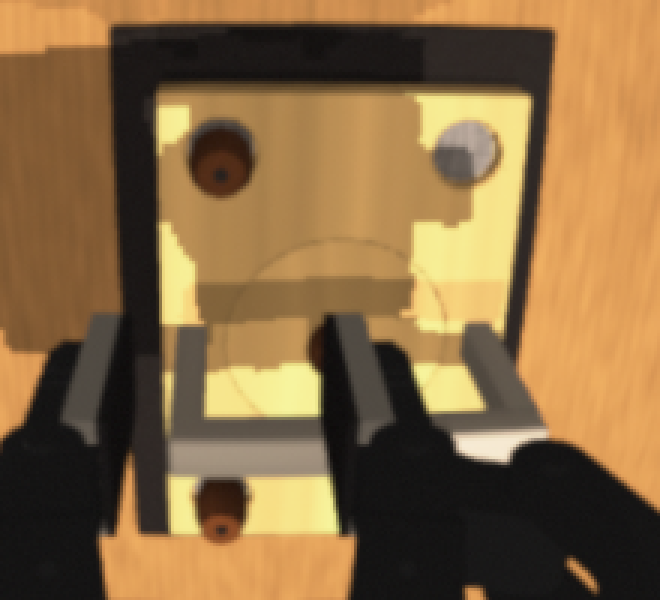

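Bead standing in pocket3 at w8 (254,184); pocket2 still empty at (336,181). I check its height, then go for the middle spare.

```bash
python3 - <<'E'
from h import *
o,im,d=load('w8')
for u,v in [(253,190),(255,191),(253,187)]: print(d3(u,v,o,d,0).round(4))
print('hole@.038',onz('wrist',180+221/3,130+174/3,.038,o))
for c,s in pockets(im,(slice(165,200),slice(320,350))): print(c.round(1),onz('wrist',*c,.012,o).round(4))
E
```

```text
[0.5311 0.1164 0.0386]
[0.5329 0.1153 0.0382]
[0.5311 0.1193 0.039 ]
hole@.038 [0.53173055 0.11804282 0.038     ]
[334.3 179.8] [0.612  0.1181 0.012 ]
```

arm_command --pt "0.3 2 0 0 40" --pt "0.3 4 0 0 45" --pt "0.3 4.5 0 0 45" --pt "0.3 4.5 0 0 45" --pt "0.3 4.5 0 0 45" --pt "0.3 4.5 0 0 45" --pt "0.3 4.5 0 0 45" --pt "0.3 3.5 0 0 45"

```text
clock: 11.75
ee_pos: [0.5557, -0.2028, 0.1404]
tool_rot: [[1.0, 0.002, -0.003], [0.002, -1.0, 0.001], [-0.003, -0.001, -1.0]]
ft_force: [1.2, -0.2, 0.0]
grip_width: 0.0381
```

arm_command --pt "0.3 2 0 -0.08 45" --pt "0 0 0 -0.14 45" --pt "0 0 0 -0.14 45" --pt "0 0 0 -0.14 45" --pt "0 0 0 -0.14 45" --pt "0 0 1 -0.14 45" --pt "0 0 2 -0.14 45" --pt "0 0 2 -0.14 45"

```text
clock: 12.55
ee_pos: [0.5591, -0.2202, 0.0902]
tool_rot: [[0.481, 0.877, -0.002], [0.877, -0.481, 0.001], [0.0, -0.002, -1.0]]
ft_force: [-0.6, -0.4, 0.8]
grip_width: 0.0383
```

arm_command --pt "0 0 2 -0.1 45" --pt "0 0 1.5 0 45" --pt "0 0 1 0 45" --pt "0 0 0.5 0 45" --pt "0 0 0 0 45" --pt "0 0 0 0 45"

```text
clock: 13.15
ee_pos: [0.5605, -0.221, 0.0432]
tool_rot: [[0.397, 0.918, 0.001], [0.918, -0.397, -0.001], [-0.0, 0.001, -1.0]]
ft_force: [-1.2, 0.3, 0.1]
grip_width: 0.0383
```

```bash
python3 - <<'E'
from h import *
o,im,d=snap('wrist','w9'); print(o['clock'],o['ee_pos'],o['grip_width'],o['tool_rot'].round(3)[0])
print(tl(np.array([.56,-.2298,.03]),o))
cv2.imwrite('pics/c9.png',cv2.resize(im[190:310,160:360,::-1],None,fx=4,fy=4,interpolation=cv2.INTER_NEAREST))
E
```

```text
13.15 [ 0.5605417  -0.22101795  0.04316121] 0.03833959642011808 [0.397 0.918 0.001]
[-8.27275106  2.97143806 13.16690317]
```

View pics/c9.png

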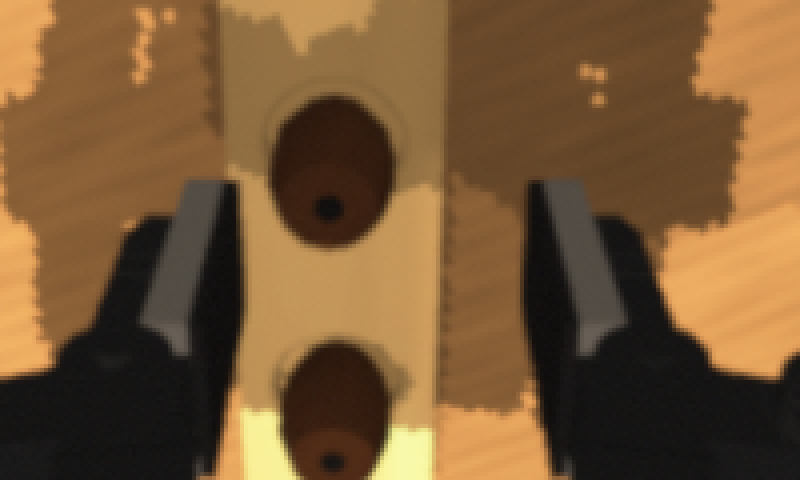

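The middle bead's hole is at (242,242), left of jaw centre. I compute the shift.

```bash
python3 - <<'E'
from h import *
o,im,d=load('w9'); print(tl(onz('wrist',160+329/4,190+208/4,.03,o),o), 'finger mid px',160+(242+526)/8)
E
```

```text
[-8.21362567  3.14929607 13.1671382 ] finger mid px 256.0
```

arm_command --pt "-0.5 0.2 0 0 45" --pt "-0.32 0.1 0.3 0 45" --pt "0 0 1 0 45" --pt "0 0 1.2 0 45" --pt "0 0 0.6 0 45" --pt "0 0 0 0 45" --pt "0 0 0 0 20" --pt "0 0 0 0 10"

```text
clock: 14.0
ee_pos: [0.5598, -0.2295, 0.0117]
tool_rot: [[0.396, 0.918, 0.0], [0.918, -0.396, -0.0], [-0.0, 0.001, -1.0]]
ft_force: [-1.0, -0.1, 1.1]
grip_width: 0.0186
```

arm_command --pt "0 0 0 0 10" --pt "0 0 0 0 10"

```text
clock: 14.2
ee_pos: [0.5598, -0.2296, 0.0119]
tool_rot: [[0.397, 0.918, 0.001], [0.918, -0.397, -0.0], [-0.0, 0.001, -1.0]]
ft_force: [-0.2, 0.1, -0.4]
grip_width: 0.0193
```

```bash
python3 - <<'E'
from h import *
o,im,d=snap('wrist','w10'); print(o['clock'],o['ee_pos'],o['grip_width'],o['ft_force'])
cv2.imwrite('pics/c10.png',cv2.resize(im[190:310,160:360,::-1],None,fx=4,fy=4,interpolation=cv2.INTER_NEAREST))
E
```

```text
14.2 [ 0.55976411 -0.22955462  0.01187187] 0.01926877160836361 [-0.17296272  0.13890106 -0.3668074 ]
```

View pics/c10.png

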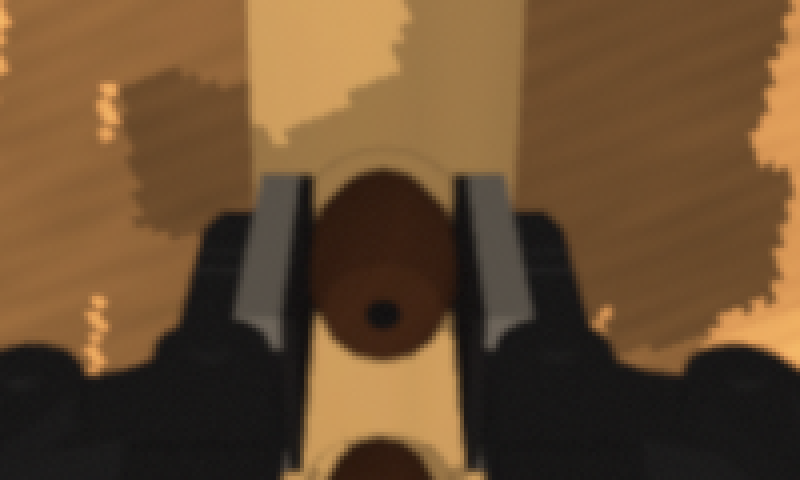

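Gripped the same way, hole at (256,268.5). Lift, turn and carry to pocket2.

arm_command --pt "0 0 -0.5 0 10" --pt "0 0 -1.5 0 10" --pt "0 0 -2 0.1 10" --pt "0 0 -2 0.14 10" --pt "0 0 -2 0.14 10" --pt "0 0 -2 0.14 10" --pt "0 0 -1.5 0.14 10" --pt "0 0 -0.5 0.14 10"

```text
clock: 15.05
ee_pos: [0.561, -0.2303, 0.1356]
tool_rot: [[0.937, 0.35, 0.005], [0.35, -0.937, -0.003], [0.004, 0.005, -1.0]]
ft_force: [0.4, -0.3, 0.6]
grip_width: 0.0184
```

arm_command --pt "0 0 0 0.14 10" --pt "0 0 0 0.14 10" --pt "0 0 0 0.08 10" --pt "0.3 -2 0 0 10" --pt "0.6 -4 0 0 10" --pt "0.7 -4.5 0 0 10" --pt "0.7 -4.5 0 0 10" --pt "0.7 -4.5 0 0 10"

```text
clock: 15.85
ee_pos: [0.5894, -0.0328, 0.1332]
tool_rot: [[1.0, 0.002, 0.002], [0.002, -1.0, -0.0], [0.002, 0.0, -1.0]]
ft_force: [0.5, -0.5, -0.7]
grip_width: 0.0188
```

arm_command --pt "0.7 -4.5 0 0 10" --pt "0.7 -4.5 0 0 10" --pt "0.6 -3.5 0 0 10" --pt "0.2 -2 0 0 10" --pt "0 -0.6 0 0 10" --pt "0 0 1.5 0 10" --pt "0 0 2 0 10" --pt "0 0 1.5 0 10"

```text
clock: 16.65
ee_pos: [0.6096, 0.1153, 0.0796]
tool_rot: [[1.0, 0.002, -0.002], [0.002, -1.0, -0.0], [-0.002, 0.0, -1.0]]
ft_force: [0.2, -0.1, -1.2]
grip_width: 0.0187
```

arm_command --pt "0 0 0.5 0 10" --pt "0 0 0 0 10" --pt "0 0 0 0 10"

```text
clock: 16.95
ee_pos: [0.6109, 0.1162, 0.0768]
tool_rot: [[1.0, 0.002, 0.001], [0.002, -1.0, -0.0], [0.001, 0.0, -1.0]]
ft_force: [0.4, 0.2, -0.2]
grip_width: 0.0187
```

```bash
python3 - <<'E'
from h import *
o,im,d=snap('wrist','w11'); print(o['clock'],o['ee_pos'],o['grip_width'],o['ft_force'])
for c,s in pockets(im,(slice(180,230),slice(235,280))): print(c.round(1),s,onz('wrist',*c,.012,o).round(4))
cv2.imwrite('pics/c11.png',cv2.resize(im[170:310,160:360,::-1],None,fx=4,fy=4,interpolation=cv2.INTER_NEAREST))
E
```

```text
16.95 [0.61090592 0.11620932 0.0768224 ] 0.018652630391309016 [ 0.42843343  0.17747354 -0.18888358]
[257.  202.2] [244 191  27  24 530] [0.6114 0.1178 0.012 ]
```

View pics/c11.png

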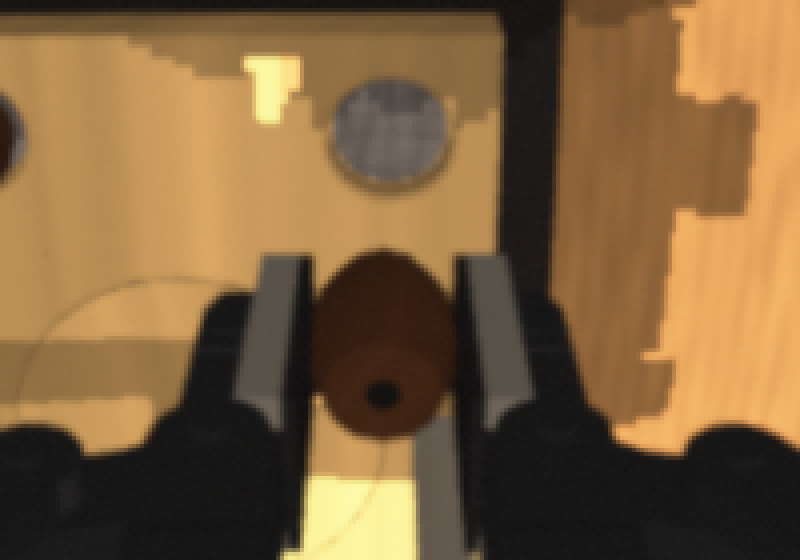

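arm_command --pt "0.05 -0.15 0.5 0 10" --pt "0.04 -0.12 1 0 10" --pt "0 0 1.4 0 10" --pt "0 0 1 0 10" --pt "0 0 0.6 0 10" --pt "0 0 0 0 10" --pt "0 0 0 0 10"

```text
clock: 17.7
ee_pos: [0.6113, 0.1194, 0.0312]
tool_rot: [[1.0, 0.003, -0.0], [0.003, -1.0, -0.0], [-0.0, 0.0, -1.0]]
ft_force: [0.4, 0.4, -0.4]
grip_width: 0.0183
```

```bash
python3 - <<'E'
from h import *
o,im,d=snap('wrist','w12'); print(o['clock'],o['ee_pos'],o['grip_width'],o['ft_force'])
cv2.imwrite('pics/c12.png',cv2.resize(im[190:310,180:380,::-1],None,fx=4,fy=4,interpolation=cv2.INTER_NEAREST))
E
```

```text
17.7 [0.61134013 0.11942827 0.03118249] 0.01828022028460465 [ 0.44506689  0.42892464 -0.41288666]
```

View pics/c12.png

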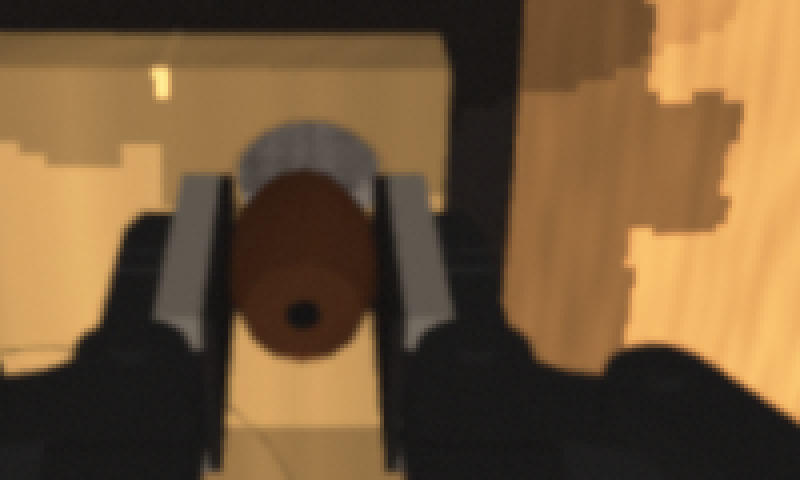

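arm_command --pt "0.06 0.05 0.4 0 10" --pt "0 0 0.4 0 10" --pt "0 0 0.2 0 10" --pt "0 0 0.13 0 10" --pt "0 0 0 0 10" --pt "0 0 0 0 10"

```text
clock: 18.35
ee_pos: [0.612, 0.1189, 0.0201]
tool_rot: [[1.0, 0.003, 0.0], [0.003, -1.0, 0.0], [0.0, -0.0, -1.0]]
ft_force: [0.1, 0.4, -0.6]
grip_width: 0.0186
```

```bash
python3 - <<'E'
from h import *
o,im,d=snap('wrist','w13'); print(o['clock'],o['ee_pos'],o['grip_width'],o['ft_force'])
cv2.imwrite('pics/c13.png',cv2.resize(im[190:310,180:380,::-1],None,fx=4,fy=4,interpolation=cv2.INTER_NEAREST))
E
```

```text
18.35 [0.61196826 0.11893981 0.02014386] 0.01858069463588231 [ 0.12696429  0.43305258 -0.55352227]
```

View pics/c13.png

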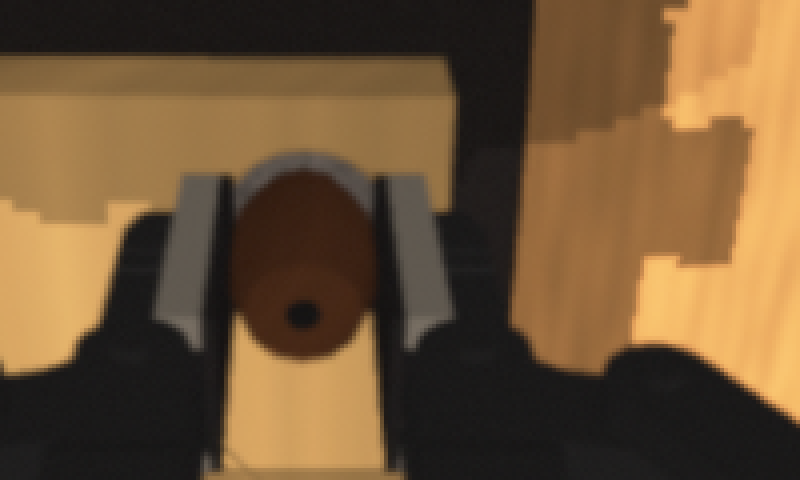

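Concentric and nearly at the floor. Release and rise high enough to look at the handle.

arm_command --pt "0 0 0.04 0 14" --pt "0 0 0 0 26" --pt "0 0 0 0 32" --pt "0 0 0 0 40" --pt "0 0 0 0 40" --pt "0 0 -0.8 0 40" --pt "0 0 -1.5 0 40" --pt "0 0 -2 0 40"

```text
clock: 19.2
ee_pos: [0.6115, 0.1189, 0.0634]
tool_rot: [[1.0, 0.003, -0.001], [0.003, -1.0, -0.0], [-0.001, 0.0, -1.0]]
ft_force: [0.5, -0.9, 0.5]
grip_width: 0.0341
```

arm_command --pt "0 0 -3 0 40" --pt "0 0 -3.5 0 40" --pt "0 0 -3.5 0 45" --pt "-0.5 0 -3.5 -0.1 60" --pt "-1 0 -3 -0.14 60" --pt "-1 0 -2 -0.14 60" --pt "-1 0 -1 -0.14 60" --pt "0 0 0 -0.14 60"

```text
clock: 20.0
ee_pos: [0.5784, 0.1117, 0.2625]
tool_rot: [[0.785, 0.62, 0.007], [0.62, -0.785, 0.0], [0.005, 0.004, -1.0]]
ft_force: [-0.4, -0.2, -0.0]
grip_width: 0.0509
```

arm_command --pt "0 0 0 -0.14 60" --pt "0 0 0 -0.14 60" --pt "0 0 0 -0.14 60" --pt "0 0 0 -0.14 60" --pt "0 0 0 -0.14 60" --pt "0 0 0 -0.14 60" --pt "0 0 0 -0.07 60" --pt "0 0 0 0 60"

```text
clock: 20.8
ee_pos: [0.5781, 0.1118, 0.2594]
tool_rot: [[-0.002, 1.0, 0.002], [1.0, 0.002, 0.0], [0.0, 0.002, -1.0]]
ft_force: [0.1, -0.6, -0.2]
grip_width: 0.051
```

```bash
python3 - <<'E'
from h import *
o,im,d=snap('wrist','w14'); print(o['clock'],o['ee_pos'],o['grip_width'],o['tool_rot'].round(3))
E
```

```text
20.8 [0.57809123 0.11175981 0.25936086] 0.05095014685870354 [[-0.002  1.     0.002]
 [ 1.     0.002  0.   ]
 [ 0.     0.002 -1.   ]]
```

View pics/w14.png

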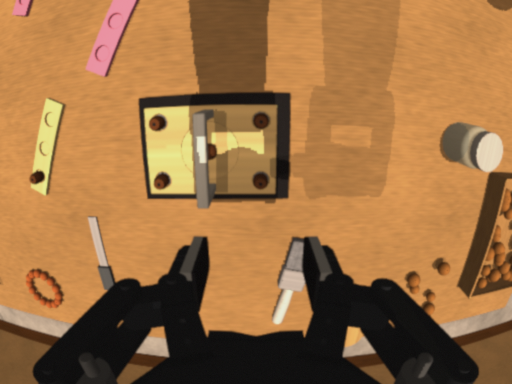

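All four pockets hold beads, at (157,122), (161,181), (261,120) and (261,181). The bar is at u≈204. Next, over the handle.

arm_command --pt "-1 -0.5 0 0 60" --pt "-1.8 -1 0.5 0 60" --pt "-1.8 -1 1 0 60" --pt "-1.0 -0.5 1 0 60" --pt "-0.5 0 0.5 0 60" --pt "0 0 0 0 60" --pt "0 0 0 0 60"

```text
clock: 21.55
ee_pos: [0.5485, 0.0509, 0.228]
tool_rot: [[-0.002, 1.0, 0.0], [1.0, 0.002, 0.0], [0.0, 0.0, -1.0]]
ft_force: [0.6, 1.3, -0.3]
grip_width: 0.0514
```

```bash
python3 - <<'E'
from h import *
o,im,d=snap('wrist','w15'); print(o['clock'],o['ee_pos'],o['tool_rot'].round(3)[0])
cv2.imwrite('pics/c15.png',cv2.resize(im[70:270,160:360,::-1],None,fx=3,fy=3,interpolation=cv2.INTER_NEAREST))
E
```

```text
21.55 [0.54850049 0.05085684 0.22795026] [-0.002  1.     0.   ]
```

View pics/c15.png

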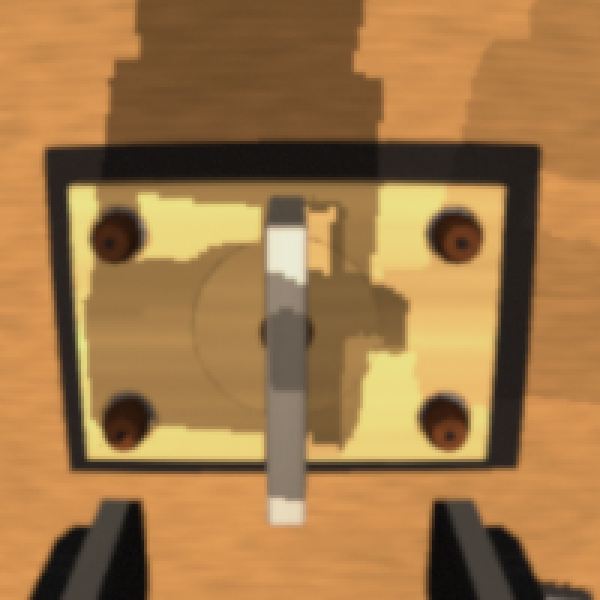

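The bar's top face runs from (255.4,145.7) to (255.6,244.7) in w15.

```bash
python3 - <<'E'
from h import *
o,im,d=load('w15')
A=onz('wrist',255.4,145.7,.086,o);B=onz('wrist',255.6,244.7,.086,o);print(A,B,(A+B)/2,np.linalg.norm(A-B))
for v in (160,190,220): print('depth',d3(255.5,v,o,d,1).round(4))
T=[(160+118/3,70+242/3),(160+461/3,70+243/3),(160+123/3,70+436/3),(160+449/3,70+436/3)]
P=[onz('wrist',*t,.038,o) for t in T]; [print(p.round(4),tl(p,o).round(1)) for p in P]; print(np.mean(P,0))
# width of bar at v=220
for v in(160,220): print([tl(onz('wrist',u,v,.086,o),o).round(1) for u in (160+266/3,160+306/3)])
E
```

```text
[0.51724983 0.05091333 0.086     ] [0.62603912 0.05137709 0.086     ] [0.57164447 0.05114521 0.086     ] 0.10879027625049145
depth [0.5314 0.051  0.0867]
depth [0.5623 0.0511 0.0872]
depth [0.5959 0.0512 0.0866]
[ 0.5314 -0.0136  0.038 ] [-64.5 -17.3 189.9]
[0.5315 0.1183 0.038 ] [ 67.4 -17.  190. ]
[ 0.6124 -0.0161  0.038 ] [-67.1  63.7 190. ]
[0.6122 0.1183 0.038 ] [ 67.3  63.7 190. ]
[0.57185281 0.05171857 0.038     ]
[array([ -6.5, -17. , 141.9]), array([  6.6, -17. , 141.9])]
[array([ -7. ,  47.6, 142. ]), array([  7.1,  47.6, 142. ])]
```

arm_command --pt "0 0.5 1 0 50" --pt "0 0.8 2.5 0 45" --pt "0 0.7 3.5 0 45" --pt "0.02 0.32 3.5 0 45" --pt "0 0 3 0 45" --pt "0 0 2 0 45" --pt "0 0 0.8 0 45" --pt "0 0 0 0 45"

```text
clock: 22.4
ee_pos: [0.5707, 0.0513, 0.0632]
tool_rot: [[-0.003, 1.0, -0.003], [1.0, 0.003, 0.0], [0.0, -0.003, -1.0]]
ft_force: [0.3, -0.6, 0.1]
grip_width: 0.0385
```

```bash
python3 - <<'E'
from h import *
o,im,d=snap('wrist','w16'); print(o['clock'],o['ee_pos'],o['ft_force'])
snap('side','s16')
E
```

```text
22.4 [0.57066777 0.05132042 0.06317564] [ 0.33220101 -0.62702126  0.10235586]
```

View pics/w16.png

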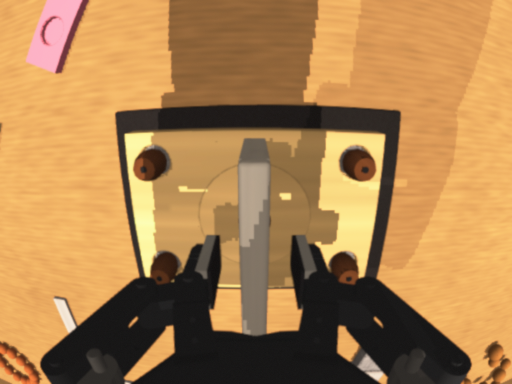

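View pics/s16.png

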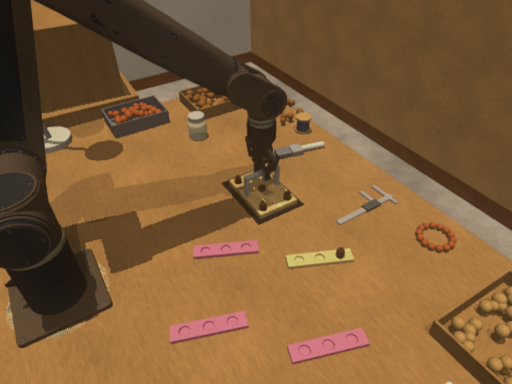

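The bar is centred between the fingers, u≈255 in both. Settle slightly lower, then close softly and firm up.

arm_command --pt "0 0.05 0.1 0 45" --pt "0 0 0 0 35" --pt "0 0 0 0 27" --pt "0 0 0 0 22" --pt "0 0 0 0 18" --pt "0 0 0 0 14" --pt "0 0 0 0 5" --pt "0 0 0 0 5" --squeeze 30

```text
clock: 23.3
ee_pos: [0.572, 0.0509, 0.0641]
tool_rot: [[-0.002, 1.0, 0.0], [1.0, 0.002, -0.0], [-0.0, 0.0, -1.0]]
ft_force: [-0.8, 0.1, 2.4]
grip_width: 0.0134
```

arm_command --pt "0 0 0 0 5" --pt "0 0 0 0 5" --pt "0 0 0 0 5" --squeeze 80

```text
clock: 23.6
ee_pos: [0.5722, 0.0509, 0.0642]
tool_rot: [[-0.002, 1.0, 0.001], [1.0, 0.002, -0.0], [-0.0, 0.001, -1.0]]
ft_force: [-0.4, -1.6, 4.8]
grip_width: 0.0122
```

```bash
python3 - <<'E'
from h import *
o,im,d=snap('wrist','w17'); print(o['clock'],o['ee_pos'],o['grip_width'],o['ft_force'],o['wrist_torque'])
E
```

```text
23.6 [0.57222565 0.05089346 0.06420103] 0.012246503562941187 [-0.37831924 -1.57454     4.8473963 ] [-0.10258234  0.13300092 -0.02463367]
```

View pics/w17.png

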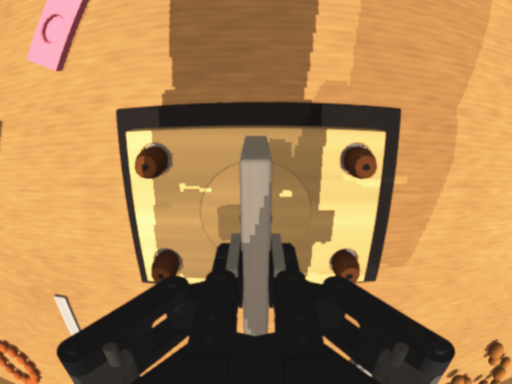

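Firm grip, nothing disturbed. First a small test lift.

arm_command --pt "0 0 -0.1 0 5" --pt "0 0 -0.2 0 5" --pt "0 0 -0.4 0 5" --pt "0 0 -0.5 0 5" --pt "0 0 -0.4 0 5" --pt "0 0 -0.2 0 5" --pt "0 0 -0.1 0 5" --pt "0 0 0 0 5" --squeeze 80

```text
clock: 24.45
ee_pos: [0.5719, 0.0509, 0.0829]
tool_rot: [[-0.002, 1.0, 0.0], [1.0, 0.002, -0.0], [-0.0, 0.0, -1.0]]
ft_force: [-0.5, 0.2, -3.0]
grip_width: 0.0119
```

```bash
python3 - <<'E'
from h import *
o,im,d=snap('wrist','w18'); print(o['clock'],o['ee_pos'],o['grip_width'],o['ft_force'],o['wrist_torque'])
_,im,_=snap('side','s18'); cv2.imwrite('pics/c18.png',cv2.resize(im[130:240,190:330,::-1],None,fx=5,fy=5,interpolation=cv2.INTER_NEAREST))
E
```

```text
24.45 [0.57191237 0.05092222 0.08292364] 0.011875291284068515 [-0.49137845  0.17148154 -3.03834886] [ 0.00743297  0.03925958 -0.01368214]
```

View pics/w18.png

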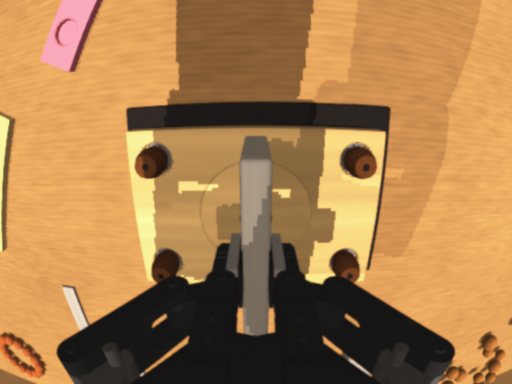

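View pics/c18.png

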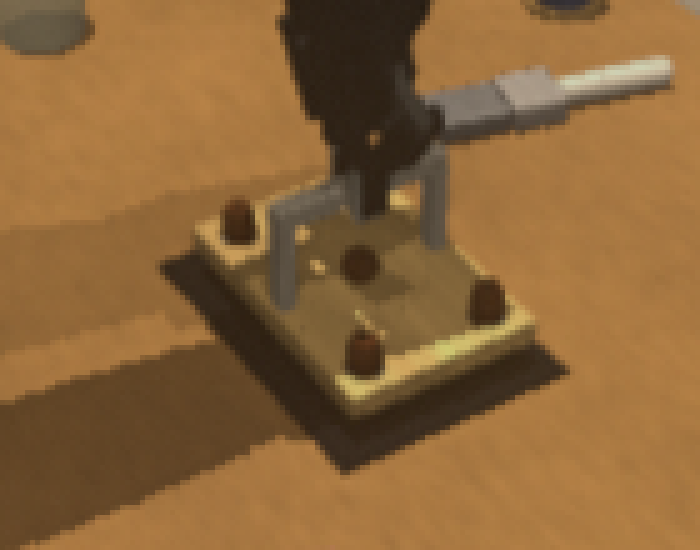

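Plate lifted, ball in the middle at the side-view crop (360,265), and the plate's appearance in the wrist view is unchanged, so no slip. I keep lifting.

arm_command --pt "0 0 -0.2 0 5" --pt "0 0 -0.4 0 5" --pt "0 0 -0.7 0 5" --pt "0 0 -0.9 0 5" --pt "0 0 -1 0 5" --pt "0 0 -1 0 5" --pt "0 0 -1 0 5" --pt "0 0 -1 0 5"

```text
clock: 25.35
ee_pos: [0.572, 0.0509, 0.1459]
tool_rot: [[-0.002, 1.0, 0.001], [1.0, 0.002, -0.0], [-0.0, 0.001, -1.0]]
ft_force: [-0.1, 0.1, -3.9]
grip_width: 0.0121
```

arm_command --pt "0 0 -0.9 0 5" --pt "0 0 -0.7 0 5" --pt "0 0 -0.5 0 5" --pt "0 0 -0.3 0 5" --pt "0 0 -0.1 0 5" --pt "0 0 0 0 5" --pt "0 0 0 0 5" --pt "0 0 0 0 5"

```text
clock: 26.15
ee_pos: [0.5716, 0.051, 0.1692]
tool_rot: [[-0.002, 1.0, -0.001], [1.0, 0.002, 0.0], [0.0, -0.001, -1.0]]
ft_force: [-0.3, 0.7, -3.5]
grip_width: 0.0125
```

```bash
cat > chk.py <<'E'
from h import *
import sys
t=sys.argv[1]
o,im,d=snap('wrist','w'+t); print(o['clock'],o['ee_pos'],o['joints'].round(3),o['grip_width'],o['ft_force'],o['wrist_torque'],o['tool_rot'].round(3)[0])
_,i2,_=snap('side','s'+t)
_,i3,_=snap('scene','c'+t)
a=cv2.resize(i2[100:230,190:330,::-1],(440,409),interpolation=cv2.INTER_NEAREST); b=cv2.resize(i3[130:260,210:330,::-1],(360,409),interpolation=cv2.INTER_NEAREST)
cv2.imwrite(f'pics/c{t}b.png',np.hstack([a,b]))
E
python3 chk.py 19
```

```text
26.15 [0.57157778 0.05095023 0.16923493] [-0.088  0.125  1.883 -0.     1.134 -1.661] 0.012514364467344477 [-0.32313749  0.68039811 -3.47940551] [-0.02952491  0.04584307  0.01814286] [-0.002  1.    -0.001]
```

View pics/w19.png

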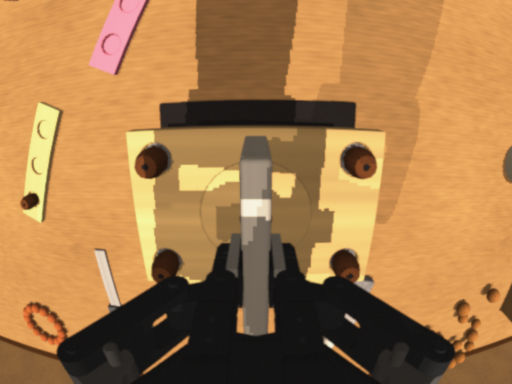

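View pics/c19b.png

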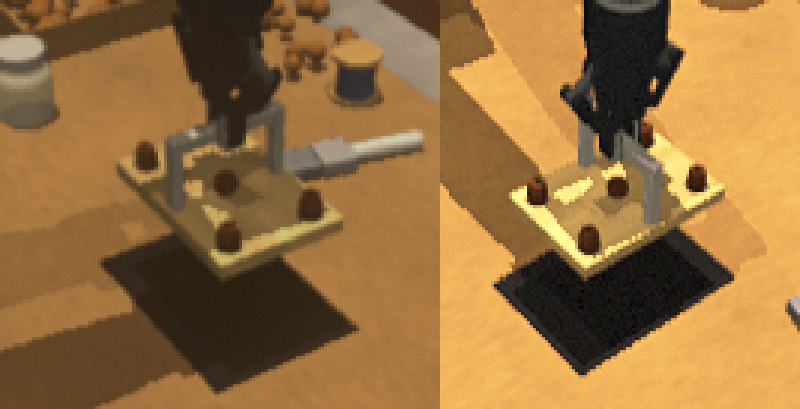

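Lifted 10.5 cm, level, ball centred. Now the quarter turn, ramped.

arm_command --pt "0 0 0 0.01 5" --pt "0 0 0 0.03 5" --pt "0 0 0 0.05 5" --pt "0 0 0 0.07 5" --pt "0 0 0 0.08 5" --pt "0 0 0 0.08 5" --pt "0 0 0 0.08 5" --pt "0 0 0 0.08 5"

```text
clock: 27.1
ee_pos: [0.5719, 0.0509, 0.1697]
tool_rot: [[0.463, 0.886, 0.0], [0.886, -0.463, -0.0], [-0.0, 0.0, -1.0]]
ft_force: [0.9, -0.3, -2.6]
grip_width: 0.0116
```

arm_command --pt "0 0 0 0.08 5" --pt "0 0 0 0.08 5" --pt "0 0 0 0.08 5" --pt "0 0 0 0.08 5" --pt "0 0 0 0.08 5" --pt "0 0 0 0.08 5" --pt "0 0 0 0.08 5" --pt "0 0 0 0.08 5"

```text
clock: 27.9
ee_pos: [0.5718, 0.051, 0.1697]
tool_rot: [[0.901, 0.434, -0.0], [0.434, -0.901, 0.0], [-0.0, -0.0, -1.0]]
ft_force: [0.2, 1.0, -3.8]
grip_width: 0.012
```

arm_command --pt "0 0 0 0.08 5" --pt "0 0 0 0.08 5" --pt "0 0 0 0.08 5" --pt "0 0 0 0.07 5" --pt "0 0 0 0.06 5" --pt "0 0 0 0.04 5" --pt "0 0 0 0.03 5" --pt "0 0 0 0.011 5"

```text
clock: 28.7
ee_pos: [0.5719, 0.051, 0.1697]
tool_rot: [[1.0, 0.001, -0.0], [0.001, -1.0, 0.0], [-0.0, -0.0, -1.0]]
ft_force: [-0.3, -0.2, -3.7]
grip_width: 0.0125
```

arm_command --pt "0 0 0 0 5" --pt "0 0 0 0 5" --pt "0 0 0 0 5" --pt "0 0 0 0 5" --pt "0 0 0 0 5" --pt "0 0 0 0 5" --pt "0 0 0 0 5" --pt "0 0 0 0 5"

```text
clock: 29.5
ee_pos: [0.5718, 0.051, 0.1697]
tool_rot: [[1.0, 0.002, -0.0], [0.002, -1.0, -0.0], [-0.0, 0.0, -1.0]]
ft_force: [0.4, -0.4, -4.0]
grip_width: 0.0124
```

```bash
python3 chk.py 20
```

```text
29.5 [0.57184598 0.05096694 0.16972569] [-0.088  0.125  1.883 -0.     1.134 -0.09 ] 0.012444923023890112 [ 0.38455534 -0.37237258 -3.99893006] [ 0.03704929 -0.04693001  0.01542951] [ 1.     0.002 -0.   ]
```

View pics/w20.png

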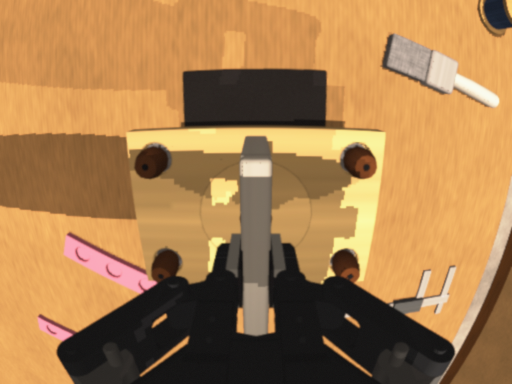

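View pics/c20b.png

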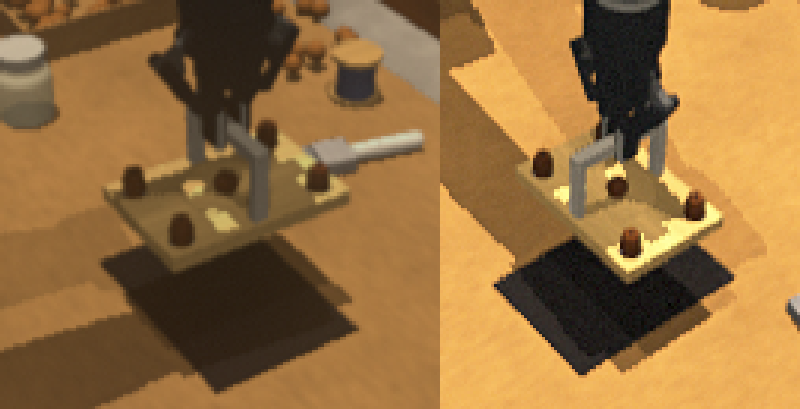

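Turned a quarter turn; all four beads stand and the ball is centred. One numeric check on the saved pictures for ball position, level and height, then hand in.

```bash
python3 - <<'E'
from h import *
B=[]
for n,t,sx,sy,ox,oy,c in[('side','s20',140/440,130/409,190,100,(227,181)),('scene','c20',120/360,130/409,210,130,(617-440,187))]:
    B.append(ray(n,ox+c[0]*sx,oy+c[1]*sy))
print('ball',*tri(B))
o,im,d=load('w20')
for u,v in[(147,167),(364,168),(162,274),(350,274)]: print('bead top tool mm',tl(onz('wrist',u,v,.143,o),o).round(1),'depth z',d3(u,v,o,d).round(4)[2])
for u,v in[(140,200),(372,200),(200,140),(310,140),(150,240),(362,240)]: print('plate',d3(u,v,o,d).round(4))
s=r.observe(); print(s['clock'],abs(s['qd']).max())
E
```

```text
ball [0.57301319 0.04971124 0.12839406] [np.float64(0.00034473185138642553), np.float64(0.00034473185138648245)]
bead top tool mm [-67.7 -39.2  26.7] depth z 0.1444
bead top tool mm [ 66.3 -38.7  26.7] depth z 0.1446
bead top tool mm [-67.7  39.3  26.7] depth z 0.1442
bead top tool mm [67.  39.3 26.7] depth z 0.1442
plate [0.4885 0.0611 0.1243]
plate [0.6545 0.0615 0.1243]
plate [0.535  0.1029 0.1239]
plate [0.6062 0.1032 0.1247]
plate [0.4917 0.0288 0.124 ]
plate [0.6515 0.0292 0.1242]
29.65 0.0023640568932752153
```

Level to within 1 mm, the ball within about 2 mm of the middle, and the underside about 10.5 cm above the mat.

```bash
python3 -c "
from bench import r
print(r.sign_off())"
```

```text
the job is handed in; nothing more can be done
None
```

The job is done and handed in at 29.65 s, with the arm still holding the plate level and still above its mat. No verdict was reported.

**What I did**
- **Beads:** I stood the near-end and middle spares from the yellow strip in the two empty pockets, pocket3 and pocket2. The third spare stayed in its cell.
- **Lift:** I gripped the handle bar at its middle with 80 N and lifted it straight up about 10.5 cm.
- **Turn:** Only then did I turn the plate a quarter turn, with slow starts and stops.

**What the last checks showed**
- **Beads seated:** All four bead tops are at the same height to within 0.5 mm, standing where seated beads should.
- **Level and height:** The plate's top surface read the same to within 1 mm, and its underside is about 10.5 cm above the mat.
- **Round bead:** It lies within about 2 mm of the middle of the dish.
- **Bystanders:** The arm never went near the jar, brush or caliper. The parts of them still visible in the last pictures look where they started.

**What disagreed**
- The wrist camera put the held beads up to about 2.5 mm off along the pads compared with the earlier views. I lined each bead up with the pocket rim in the picture instead, and both seated cleanly.
- Depth readings came out about 1 mm high throughout.

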